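Tilt the oversize mounting plate into the control box and seat it on its ledges

TASK

Fit the loose mounting plate with the transformer into the open grey control box. The plate is longer than the mouth of the box, so feed its bare rail end in first, tilted, under the lip at the cable-gland end, then swing the transformer end down past the other lip, without forcing anything. Leave it lying flat on both ledges with the four studs standing in its notches, the rail at the gland end, let go of it, and do not disturb the tools lying round about.

Things in the scene. Friction and masses are not known exactly. Their poses are not given: they have to be found in the camera images.
- mounting_plate: Loose assembly, about 0.6 kg, flat on the bench: a bare metal plate 150 long (own x) x 116 wide (own y) x 4 thick, with a transformer and a rail fixed on it. Origin: centre of the plate's underside, z up through the plate; centre of mass at x = 12, 35 up. In each short edge are two open notches 10 wide, 13.5 deep, centred at y = -42 and 42.
- transformer_top (a point): Centre of the top of the grey transformer block, at x = 22, y = 0, z = 94 of the plate. The block is 44 (x) x 54 (y), 90 tall, stands on the plate from x = 0 to 44, y = -27 to 27, and is what to hold the plate by, across either width. Axes as the plate's.
- bare_end (a point): Middle of the lower edge of the plate's bare end, at x = -75, y = 0, z = 0 of the plate. On this half only a mounting rail is fixed, 35 wide (x = -52 to -17), 106 long along y, 7.5 high.
- transformer_end (a point): Middle of the lower edge of the plate's transformer end, at x = 75, y = 0, z = 0 of the plate.
- enclosure: Open grey steel box fixed on a plywood board (top 26 above the bench), on its back, mouth up; outside 161 long (own x) x 148 wide (own y), 116 high. Origin: centre of its underside, z up. Two cable glands stick out 28 from its -x end, 56 up; two hinge knuckles are on its +y wall. Inside it is 155 (x) x 142 (y) wide.
- mouth_center (a point): Centre of the mouth, at z = 116 of the box. An inward flange (underside at z = 104 of the box) with an upturned lip (up to 116) leaves a clear mouth of only 123 (box x) x 134 (box y); so each end has a 16 deep pocket below its flange. The plate passes tilted about the box's y axis, bare end low in the pocket of the gland end: 24 degrees at the least, 28 to 34 easily.
- seat_center (a point): Centre of the seat, at z = 16 of the box. Along each end wall runs a ledge 20 deep, top at z = 16, with two upright studs 6 thick, 10 tall above the ledge, at x = -66.5 and 66.5, y = -42 and 42 of the box. The seated plate has its origin here and the box's axes, rail at the gland (-x) end; play 2 mm round the studs, 2.5 to the end walls.
- pliers_black: Pliers 150 long with black grips, lying on the bench; origin at their middle, underside. Leave them alone.
- tape_roll: Roll of black tape, 64 across, 20 tall, lying on the plywood board; origin at the centre of its underside. Leave it alone.
- marker: Marker pen 130 long, 14 thick, lying on the bench; origin at its middle, underside. Leave it alone.

How it is judged (in metres and radians):
On the way, in this order (a step that is already met when the one before it is completed fails the run):
1. the plate's bare end is down below the flange of the box while its transformer end is still above the lips (x of bare_end in the frame of enclosure between -0.085 and 0.085 m and y of bare_end in the frame of enclosure between -0.07 and 0.07 m and z of bare_end in the frame of enclosure below 0.104 m and z of transformer_end in the frame of enclosure above 0.116 m), for 0.1 s.
2. both ends of the plate are inside the box, below the flange (x of bare_end in the frame of enclosure between -0.085 and 0.085 m and y of bare_end in the frame of enclosure between -0.07 and 0.07 m and x of transformer_end in the frame of enclosure between -0.085 and 0.085 m and y of transformer_end in the frame of enclosure between -0.07 and 0.07 m and z of each of bare_end, transformer_end in the frame of enclosure below 0.1 m), for 0.1 s.
At the end, for the whole second after the job is handed in: The plate is at rest flat (within 2 degrees) on both ledges, studs in its notches: underside within 2.5 mm of their tops (3.5 mm at the ends), centre within 4.5 mm of the box's centre, square to it within 3.4 degrees, rail at the gland end (horizontal distance between mounting_plate and seat_center below 0.0045 m and z of mounting_plate in the frame of enclosure between 0.013 and 0.0185 m and x of bare_end in the frame of enclosure below -0.07 m and z of each of bare_end, transformer_end in the frame of enclosure below 0.0195 m and angle between mounting_plate's own z axis and vertical below 0.035 rad and angle between the x axis of mounting_plate and the x axis of enclosure, either way round below 0.06 rad and linear speed of mounting_plate below 0.01 m/s and angular speed of mounting_plate below 0.1 rad/s); the robot touches nothing.
It fails at once if the plate is forced or dropped against the box (over 80 N between them) (contact force between mounting_plate and enclosure above 80 N).
It fails at once if one of the tools lying about is moved by more than 2 cm (distance of any of pliers_black, tape_roll, marker from where it was at the start of the episode above 0.02 m).
It also fails if it takes over 48 s, if anything falls off the work surface, if the arm or the gripper's body presses on something with over 40 N, if the wrist force passes 120 N, or if a joint passes its speed limit or range.

ROBOT

A 7-joint arm with a two-finger parallel gripper is mounted at the origin on the work surface; the furniture and walls round the work are solid. World frame = base frame: x ahead of the robot, y to its left, z up, the work surface at z = 0. Lengths are in mm, angles in rad, forces in N, time in s.
With the tool pointing down it reaches from about 400 to 875 mm from the base axis. Payload 19.3 kg.
Tool frame: the origin (TCP) lies at the very end of the fingers, on their centre line; the grasp point (between the pads) lies 19 mm behind it (grip_point_offset is the z of the grasp point in the tool frame, in mm); z points along the fingers, x is the direction in which the jaws open and shut, and the axes are right-handed (so a half turn about z gives the same grasp; the last joint's range is limited). The gripper opens to 85 mm and grips with 20 to 120 N. Pads are 22 mm wide; open, the fingers measure 114 mm over their backs; the gripper's body (76 mm by 85 mm) begins 54 mm behind the grasp point. The pads swing forward as they close: fully open they stand 13 mm farther back than shut.
Start: joints at [-1.41, 0.521, -0.036, 1.599, 0.021, 1.021, -0.113], TCP at [142.993, 608.414, 231.291] pointing down, gripper open.
Joint ranges: [-2.91, 2.91], [-0.3, 2.13], [-1.5, 1.42], [0.17, 2.43], [-1.26, 4.41], [0.16, 1.93], [-2.52, 2.52]. Speed limits (rad/s): [1.89, 1.89, 2.39, 2.39, 3.01, 3.01, 3.01].

INTERFACE

Orientations are given as a 3x3 rotation matrix whose columns are the frame's x, y, z axes.
In Python, from workcell import movep, movel, goto_joints, open_gripper, clamp, wait, inverse_kinematics, read_state, camera, PlanningError, finish_job, grip_point_offset gives the robot as it stands. Calls block until the motion is done:
- movep(position, orientation): joint-space move of the TCP to a pose.
- movel(position, frame=None, max_speed=150, guard=None): straight line of the TCP; frame=None keeps the orientation; max_speed is the mean speed in mm/s. With guard (N) it stops when the force on the tool has changed by that much, and returns True; else False.
- goto_joints(angles): joint-space move.
- open_gripper() and clamp(): open the fingers fully, or close them until they stop; the grip force is fixed at half the most.
- wait(seconds).
- inverse_kinematics(position, orientation): joint angles nearest the present ones, or None.
- read_state(): the state.
- camera(name): name is "scene" or "top" or "wrist"; returns a dict with "image" (420x560x3 uint8, blue, green, red), "range_z" (420x560 float32, mm along the optical axis (not along the pixel's ray), 0 where there is no reading), "fx", "fy", "cx", "cy" (pixels), "cam_to_world" (4x4, takes a point from camera to world coordinates). Camera axes: x right, y up, looking along -z (the intrinsics and any distortion apply to the point x, -y, -z); pixel columns grow to the right and rows downward; lengths in mm; the calibration is good to about 2 mm. A picture is of the moment at which its call begins.
A pose or a line that the arm cannot do raises PlanningError and nothing moves.
- finish_job(): hands the job in, once; it reports no verdict.
The state is a dict: "time": time; "qpos": joint angles; "qvel": joint speeds; "joint_efforts": joint torques, N m; "eef_pos": TCP position; "tool_rot": TCP orientation; "ft_force": force on the tool from outside, world axes, zero at the start; "torque": the same for the moment, N m; "finger_gap": finger opening in mm.
Only numpy, scipy, OpenCV 4.12 (cv2) and the standard library are available. Lean on these libraries where they do the work, as an engineer would, in place of code of your own. Each camera call takes 0.05 s, during which the arm holds its last target.

## Working session

There is one attempt and no reset: what is moved stays moved. The work goes in short steps, each a Python script; the robot and the scene stay as the last script left them, time stands still between calls to the robot, and variables do not carry over. Pictures are saved under pics/ and viewed, and the job is handed in when it is done.

```bash
ls; mkdir -p pics
python3 - <<'E'
from workcell import *
import cv2,numpy as np
s=read_state();print({k:np.round(v,3) for k,v in s.items()},grip_point_offset)
for n in("scene","top","wrist"):
    c=camera(n);cv2.imwrite(f"pics/{n}0.png",c["image"]);np.savez(f"pics/{n}0.npz",**c)
    print(n,c["fx"],c["fy"],c["cx"],c["cy"],{k for k in c},np.round(c["cam_to_world"],3).tolist())
print(read_state()["time"])
E
```

```text
pics
{'time': np.float64(0.0), 'qpos': array([-1.41 ,  0.522, -0.036,  1.6  ,  0.021,  1.021, -0.113]), 'qvel': array([ 0.001, -0.002, -0.   , -0.   ,  0.   ,  0.   , -0.001]), 'joint_efforts': array([ 1.0000e-03, -9.2707e+01,  1.9800e+00, -3.6995e+01,  1.8000e-02,
        8.0000e-03,  0.0000e+00]), 'eef_pos': array([142.935, 608.115, 230.746]), 'tool_rot': array([[ 0.229,  0.973, -0.   ],
       [ 0.973, -0.229, -0.001],
       [-0.001,  0.   , -1.   ]]), 'ft_force': array([-1.048,  0.241, -0.595]), 'torque': array([0.016, 0.02 , 0.034]), 'finger_gap': np.float64(85.059)} -18.700000000000003
scene 469.1963542359868 469.1963542359868 282.47358821997483 211.134880510736 {'image', 'fy', 'fx', 'cy', 'cam_to_world', 'range_z', 'cx'} [[0.745, 0.475, -0.468, -68.168], [-0.667, 0.533, -0.521, -500.216], [0.002, 0.7, 0.714, 820.868], [0.0, 0.0, 0.0, 1.0]]
top 489.35821709260597 489.35821709260597 272.9517547398501 219.31096300441465 {'image', 'fy', 'fx', 'cy', 'cam_to_world', 'range_z', 'cx'} [[-0.023, 0.985, -0.171, 204.23], [-1.0, -0.023, 0.001, -2.097], [-0.003, 0.171, 0.985, 1189.317], [0.0, 0.0, 0.0, 1.0]]
wrist 377.90576930418854 377.90576930418854 286.731031281809 208.99732626720407 {'image', 'fy', 'fx', 'cy', 'cam_to_world', 'range_z', 'cx'} [[0.228, -0.939, -0.257, 76.675], [0.974, 0.22, 0.062, 623.542], [-0.002, -0.264, 0.964, 375.355], [0.0, 0.0, 0.0, 1.0]]
0.15
```

View pics/scene0.png

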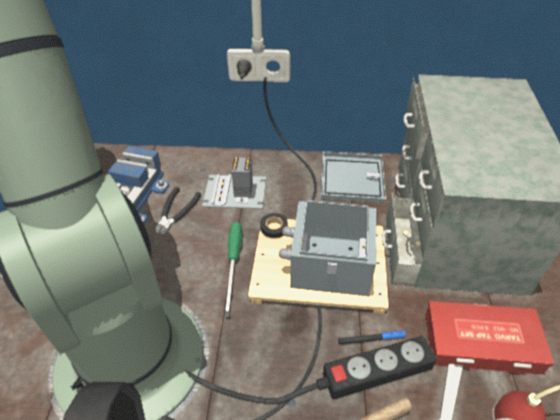

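View pics/top0.png

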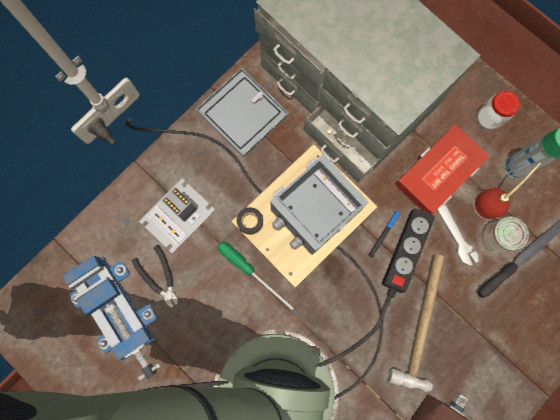

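View pics/wrist0.png

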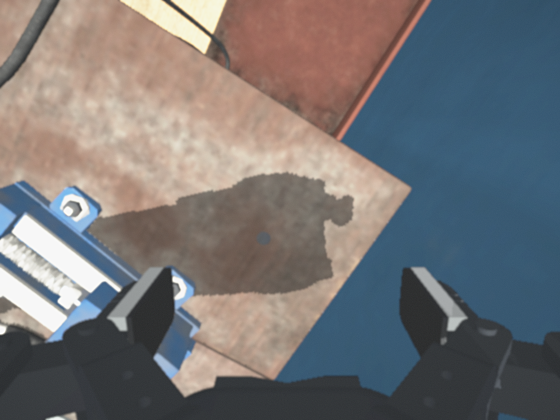

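The scene image shows the plate at (235,188) with the transformer at its back and the box at (335,245). In the top image the plate is at (177,214), the box at (320,203) with its glands at bottom-left (280,225), and the pliers, tape and marker at (160,275), (249,222) and (385,233). Next I'll use the depth for measurement.

```bash
cat > h.py <<'E'
import numpy as np,cv2
def cloud(c):
    z=np.asarray(c["range_z"],float);v,u=np.mgrid[:z.shape[0],:z.shape[1]]
    T=np.asarray(c["cam_to_world"])
    P=np.stack([(u-c["cx"])/c["fx"]*z,-(v-c["cy"])/c["fy"]*z,-z],-1)
    W=P@T[:3,:3].T+T[:3,3];W[z<=0]=np.nan;return W
def cast(c,uv,h):
    uv=np.atleast_2d(np.asarray(uv,float));T=np.asarray(c["cam_to_world"])
    d=np.stack([(uv[:,0]-c["cx"])/c["fx"],-(uv[:,1]-c["cy"])/c["fy"],-np.ones(len(uv))],-1)@T[:3,:3].T
    t=(h-T[2,3])/d[:,2];return T[:3,3]+d*t[:,None]
E
python3 - <<'E'
from h import *
for n in("top","scene"):
    c=dict(np.load(f"pics/{n}0.npz"));W=cloud(c)
    reg={"top":{"plate":(130,170,225,265),"box":(225,140,385,290)},"scene":{"plate":(195,150,275,215),"box":(245,195,395,310)}}[n]
    for k,(a,b,e,f) in reg.items():
        w=W[b:f,a:e].reshape(-1,3);print(n,k,np.histogram(w[:,2][~np.isnan(w[:,2])],bins=np.arange(-10,160,5))[0], np.isnan(w[:,2]).sum())
    for k,(a,b,e,f) in reg.items():
        im=cv2.resize(c["image"][b:f,a:e],None,fx=5,fy=5,interpolation=cv2.INTER_CUBIC) if e-a<130 else cv2.resize(c["image"][b:f,a:e],None,fx=4,fy=4,interpolation=cv2.INTER_CUBIC)
        cv2.imwrite(f"pics/{n}_{k}.png",im)
E
```

```text
top plate [ 105 2924 4021  930  267   55   30   57   20    9   16    8    7   14
    5   13    7   13   12   22  242  186    6    0    0    0    0    0
    0    0    0    0    0] 31
top box [ 195 5246 5413  969  248  221 1729 4443 1027  238  567  402  120   92
  112  107   75   68   92  156  183   98   61   49   36   71  112  163
  953  285  232   33   19] 95
scene plate [  76 2512 1489  255  104   23   37   29   33   27   36   31   35   32
   28   35   29   39   31   51  198   45    0    0    0    0    0    0
    0    0    0    0    0] 24
scene box [  47 3020  850  196  207  256 2866 2230  321  403  631  367  238  253
  241  253  260  260  303  315  313  243  227  236  244  237  243  324
 1142  316  137    0    0] 68
```

Run:
```python
import cv2,numpy as np
A=[cv2.resize(cv2.imread(f"pics/{n}.png"),(400,300)) for n in("top_plate","top_box","scene_plate","scene_box")]
cv2.imwrite("pics/m0.png",np.vstack([np.hstack(A[:2]),np.hstack(A[2:])]))
```

```text
(no output)
```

View pics/m0.png

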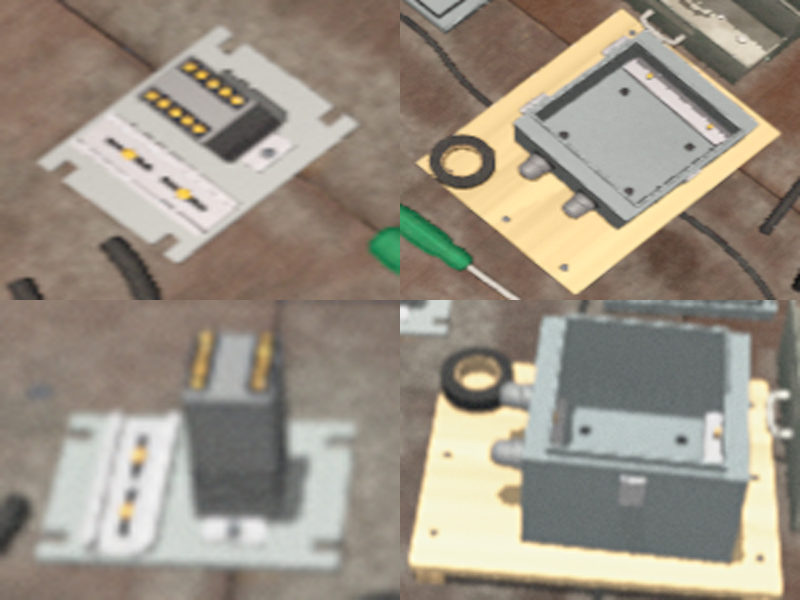

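```bash
cat >> h.py <<'E'
def rectinfo(p):
    (cx,cy),(w,h),a=cv2.minAreaRect(p[:,:2].astype(np.float32))
    if w<h: w,h,a=h,w,a+90
    return np.round([cx,cy,w,h,a],1)
E
python3 - <<'E'
from h import *
for n,seedp in(("top",None),("scene",None)):
    c=dict(np.load(f"pics/{n}0.npz"));W=cloud(c);im=c["image"].astype(int)
    hsv=cv2.cvtColor(c["image"],cv2.COLOR_BGR2HSV)
    a,b,e,f={"top":(130,170,225,265),"scene":(195,150,275,215)}[n]
    sub=hsv[b:f,a:e]
    m=np.zeros(hsv.shape[:2],np.uint8)
    m[b:f,a:e]=((sub[...,2]>140)&(sub[...,1]<45))*255
    m=cv2.morphologyEx(m,cv2.MORPH_OPEN,np.ones((2,2)))
    nl,lab,st,_=cv2.connectedComponentsWithStats(m)
    i=1+np.argmax(st[1:,4]);m=(lab==i).astype(np.uint8)*255
    cs=max(cv2.findContours(m,cv2.RETR_EXTERNAL,cv2.CHAIN_APPROX_NONE)[0],key=cv2.contourArea)
    o=c["image"].copy();cv2.drawContours(o,[cs],-1,(0,0,255),1)
    cv2.imwrite(f"pics/{n}_pm.png",cv2.resize(o[b:f,a:e],None,fx=6,fy=6,interpolation=0))
    p=cast(c,cs[:,0,:],4.);print(n,"plate rect",rectinfo(p))
    # transformer top
    r=W[b:f,a:e].reshape(-1,3);t=r[(r[:,2]>86)&(r[:,2]<105)];print("trafo",rectinfo(t),np.median(t,0),len(t))
    a,b,e,f={"top":(225,140,385,290),"scene":(270,195,395,310)}[n]
    r=W[b:f,a:e].reshape(-1,3);t=r[(r[:,2]>132)&(r[:,2]<152)];print("rim",rectinfo(t),np.median(t,0),len(t))
    r=W[b:f,a:e].reshape(-1,3);print('bd',np.nanmedian(r[(r[:,2]>15)&(r[:,2]<35)],0))
E
```

```text
top plate rect [426.4 231.2 156.1 122.1 134.8]
trafo [442.3 218.4  54.6  43.5  44.2] [441.00605111 217.29868303  94.44408609] 455
rim [ 457.9 -142.3  260.3  147.9  130.7] [ 428.00114429 -106.75845564  134.7402483 ] 1180
bd [399.87144472 -67.83372287  26.76300998]
scene plate rect [432.8 239.6 204.6 196.  138.8]
trafo [439.5 215.3  53.9  44.   45.6] [437.67347798 212.25303458  92.4894628 ] 291
rim [ 423.3 -107.4  160.   146.9  131.4] [ 413.18762808 -117.02317726  135.02714943] 901
bd [ 404.19188567 -109.36404805   24.88737281]
```

View pics/top_pm.png

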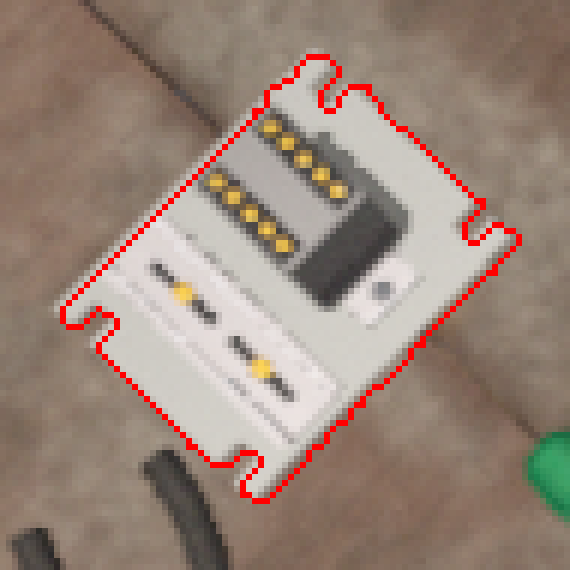

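View pics/scene_pm.png

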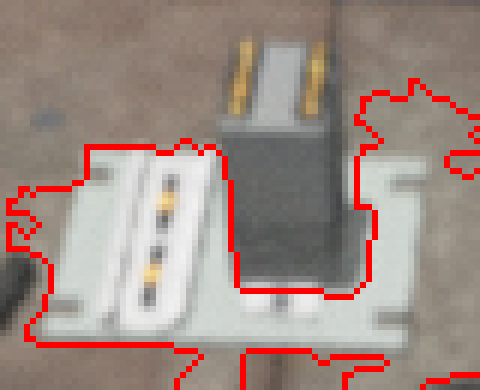

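```bash
cat >> h.py <<'E'
from scipy.spatial.transform import Rotation as Ro
def fr(yaw,tilt=0,s=1):
    """plate rotation: yaw deg, tilt deg (bare end low); tool rotation"""
    Rp=Ro.from_euler('z',yaw,degrees=True).as_matrix()@Ro.from_euler('y',-tilt,degrees=True).as_matrix()
    return Rp, np.column_stack([s*Rp[:,1],s*Rp[:,0],-Rp[:,2]])
E
python3 - <<'E'
from h import *
from workcell import *
# top rim refined: outer edge tight region
c=dict(np.load("pics/top0.npz"));W=cloud(c)
r=W.reshape(-1,3);t=r[(r[:,2]>132)&(r[:,2]<152)&(np.hypot(r[:,0]-423,r[:,1]+108)<125)];print("rim top",rectinfo(t),len(t))
def box(p,yaw=-48.6,o=(423,-107.5,26)):
    return np.array(o)+fr(yaw)[0]@np.array(p)
for s in(1,-1):
    q=[]
    q.append(inverse_kinematics(np.array([441,216.,47.]),fr(-45.2,0,s)[1]))
    q.append(inverse_kinematics(np.array([441,216.,300.]),fr(-45.2,0,s)[1]))
    for tilt,bx,bz in((30,-57,180),(30,-57,75),(30,-74,75),(30,-74,28),(0,-75,16)):
        R,T=fr(-48.6,tilt,s)
        o=box([bx,0,bz])+R@np.array([75,0,0]); q.append(inverse_kinematics(o+R@np.array([22,0,47.]),T))
    for x in q: print(s,None if x is None else np.round(x,2))
E
```

```text
rim top [ 425.6 -104.8  160.9  148.   130.5] 1112
1 [-0.67  0.62  0.13  2.08 -0.18  0.45  0.37]
1 [-0.84  0.24  0.32  1.87 -0.09  1.05  0.3 ]
1 [-1.02 -0.08  0.77  2.32  0.77  0.78 -0.06]
1 [-0.2   0.2  -0.04  2.43  1.11  0.52 -0.49]
1 None
1 None
1 [-0.15  0.53  0.39  2.17 -0.4   0.51  1.27]
-1 [-1.24  0.94  1.    2.11 -1.17  0.83 -1.83]
-1 [-1.45  0.49  1.24  1.89 -0.51  1.14 -2.37]
-1 None
-1 [ 0.83  0.42 -1.27  2.39  1.28  0.95  2.51]
-1 None
-1 None
-1 [-0.54  0.78  1.01  2.18 -1.02  0.77 -1.25]
```

```bash
cat >> h.py <<'E'
# grasp: tool pitched phi (leaning towards plate +x), grasp point at plate (22,0,gz); TCP 18.7 beyond it
def tcp(o,Rp,phi,gz=70.,s=1,dg=18.7,gx=22.,gy=0.):
    a=Ro.from_euler('y',phi,degrees=True).as_matrix()
    Rt=Rp@a
    T=np.column_stack([s*Rt[:,1],s*Rt[:,0],-Rt[:,2]])
    return np.asarray(o)+Rp@np.array([gx,gy,gz])+T[:,2]*dg, T
E
python3 - <<'E'
from h import *
from workcell import *
Bo=np.array([424,-106.5,26]);by=-49
for s in (1,-1):
  for phi in(0,8,12,16,20,25):
    r=[]
    for z in (0,150):
        o=np.array([426,231.5,z]);r.append(inverse_kinematics(*tcp(o,fr(-45.2)[0],phi,s=s)))
    for tilt,bx,bz in((29,-57,180),(29,-57,75),(29,-74,75),(29,-74,28),(15,-74.5,28),(0,-75,28),(0,-75,16)):
        R=fr(by,tilt)[0];o=Bo+fr(by)[0]@np.array([bx,0,bz])+R@np.array([75,0,0])
        r.append(inverse_kinematics(*tcp(o,R,phi,s=s)))
    print(s,phi,[0 if x is None else 1 for x in r])
    if phi in(16,20):
        for x in r: print(None if x is None else np.round(x,2))
E
```

```text
1 0 [1, 1, 1, 1, 1, 0, 1, 1, 1]
1 8 [1, 1, 1, 1, 1, 1, 1, 1, 1]
1 12 [1, 1, 1, 1, 1, 1, 1, 1, 1]
1 16 [1, 1, 1, 1, 1, 1, 1, 1, 1]
[-0.4   0.66 -0.02  1.99 -0.43  0.64  0.73]
[-0.56  0.42  0.2   1.91 -0.41  0.97  0.67]
[-0.82  0.03  0.83  2.14  0.2   0.84  0.6 ]
[-0.48  0.23  0.53  2.28  0.1   0.51  0.66]
[-0.52  0.21  0.53  2.3   0.13  0.51  0.6 ]
[-0.39  0.31  0.39  2.35  0.16  0.36  0.55]
[-0.32  0.47  0.58  2.18 -0.46  0.62  1.31]
[-0.02  0.61  0.38  1.98 -0.46  0.89  1.38]
[ 0.    0.62  0.34  1.98 -0.46  0.87  1.37]
1 20 [1, 1, 1, 1, 1, 1, 1, 1, 1]
[-0.34  0.68 -0.06  1.97 -0.46  0.69  0.78]
[-0.5   0.45  0.17  1.89 -0.46  1.01  0.72]
[-0.75  0.07  0.82  2.11  0.08  0.88  0.74]
[-0.47  0.26  0.58  2.24 -0.06  0.57  0.85]
[-0.5   0.24  0.57  2.27 -0.03  0.57  0.79]
[-0.41  0.34  0.48  2.31 -0.09  0.42  0.84]
[-0.25  0.49  0.52  2.13 -0.45  0.7   1.31]
[ 0.01  0.64  0.36  1.94 -0.47  0.97  1.4 ]
[ 0.04  0.65  0.33  1.94 -0.46  0.95  1.39]
1 25 [1, 1, 1, 1, 1, 1, 1, 1, 1]
-1 0 [1, 1, 0, 1, 1, 0, 1, 1, 1]
-1 8 [1, 1, 0, 1, 1, 0, 1, 1, 1]
-1 12 [1, 1, 0, 1, 1, 1, 1, 1, 1]
-1 16 [1, 1,
[... 181 characters left out ...]
.65  0.58 -1.68]
[-1.01  0.47  1.26  2.32 -0.6   0.56 -1.76]
[-0.92  0.66  1.23  2.36 -1.02  0.56 -1.37]
[-0.68  0.82  1.23  2.19 -1.02  0.95 -1.24]
[-0.4   0.86  1.01  2.   -0.89  1.15 -1.31]
[-0.4   0.89  1.01  2.   -0.93  1.14 -1.28]
-1 20 [1, 1, 1, 1, 1, 1, 1, 1, 1]
[-1.02  1.02  1.01  2.   -1.23  1.23 -1.66]
[-1.13  0.82  1.23  1.92 -1.    1.42 -1.84]
[-1.13  0.16  1.3   2.11 -0.07  0.87 -2.22]
[-0.89  0.53  1.25  2.25 -0.69  0.68 -1.62]
[-0.94  0.5   1.25  2.28 -0.65  0.66 -1.68]
[-0.87  0.67  1.23  2.33 -0.98  0.66 -1.36]
[-0.64  0.85  1.22  2.15 -1.01  1.04 -1.23]
[-0.37  0.9   1.01  1.95 -0.89  1.24 -1.3 ]
[-0.37  0.93  1.01  1.96 -0.92  1.23 -1.28]
-1 25 [1, 1, 1, 1, 1, 1, 1, 1, 1]
```

Run:
```python
from h import *
from workcell import *
T=fr(-49,0,1)[1]; p=np.array([424,-106.5,330])+T[:,1]*-5
movep(p,T)
wait(.2)
c=camera("wrist");cv2.imwrite("pics/wbox.png",c["image"]);np.savez("pics/wbox.npz",**c)
T=fr(-45.2,0,1)[1]; p=np.array([426,231.5,250])+T[:,1]*-5
movep(p,T);wait(.2)
c=camera("wrist");cv2.imwrite("pics/wplate.png",c["image"]);np.savez("pics/wplate.npz",**c)
s=read_state();print(s["time"],s["eef_pos"],s["qpos"])
```

```text
4.675 [422.83603808 234.43008531 250.25748318] [-1.22988261  0.35344901  0.77588356  1.96708834 -0.30540871  0.93924469
  0.47865181]
```

View pics/wbox.png

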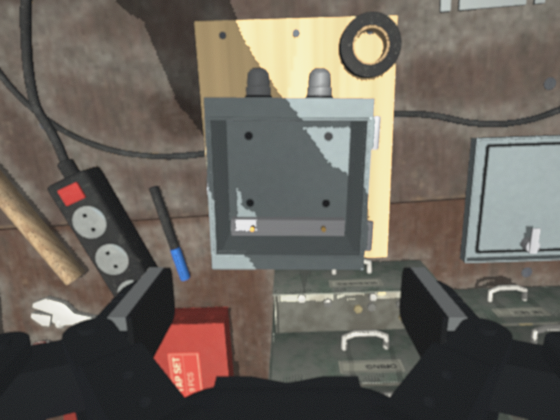

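View pics/wplate.png

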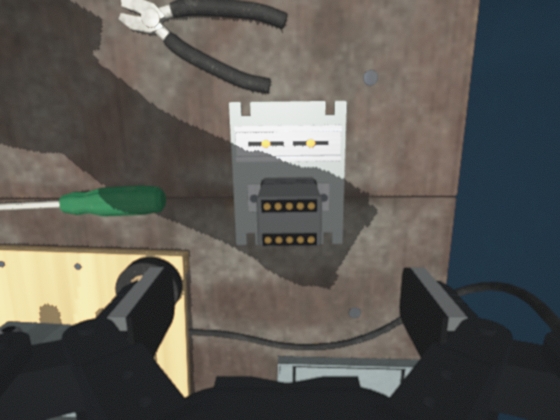

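Wrist view 1 shows the box rim from (204,98) to (374,98) at the gland end and from (211,270) to (365,268) at the far end. Two yellow studs show on the far ledge at (252,229) and (323,228). Wrist view 2 shows the plate with corners at about (229,102), (347,101), (343,243) and (238,246). The transformer top is at (289,222).

Run:
```python
from h import *
c=dict(np.load("pics/wbox.npz"));W=cloud(c)
a,b,e,f=195,85,385,280
r=W[b:f,a:e].reshape(-1,3)
print(np.histogram(r[:,2],bins=np.arange(0,160,5)))
t=r[(r[:,2]>136)&(r[:,2]<150)];print("rim",rectinfo(t),len(t),np.median(t[:,2]))
hsv=cv2.cvtColor(c["image"],cv2.COLOR_BGR2HSV)
# crops
def crop(n,c,a,b,e,f,k): 
    cv2.imwrite(n,cv2.resize(c["image"][b:f,a:e],None,fx=k,fy=k,interpolation=cv2.INTER_CUBIC))
crop("pics/wbox_c.png",c,195,88,385,278,3)
d=dict(np.load("pics/wplate.npz"));crop("pics/wplate_c.png",d,220,92,360,257,3.5)
m=((hsv[...,0]>12)&(hsv[...,0]<32)&(hsv[...,1]>120)&(hsv[...,2]>90)).astype(np.uint8)
m[:215]=0;m[240:]=0;m[:,:235]=0;m[:,345:]=0
n,l,st,ce=cv2.connectedComponentsWithStats(m);print(st[1:],ce[1:]);
for q in ce[1:]: print(cast(c,q,52))
W2=cloud(d);r=W2[95:250,225:350].reshape(-1,3)
print(np.histogram(r[:,2],bins=np.arange(-10,110,5)))
t=r[(r[:,2]>86)&(r[:,2]<105)];print("trafo",rectinfo(t),np.median(t,0))
hsv=cv2.cvtColor(d["image"],cv2.COLOR_BGR2HSV);v=hsv[95:250,225:350]
```

```text
(array([ 2907,    62,    48,    25,    49,  5643, 10152,   563,  2173,
         661,   587,   472,   396,   384,   408,   402,   439,   512,
         617,   471,   245,   255,    71,     7,   296,   152,  3697,
        3250,  1841,    71,     0]), array([  0,   5,  10,  15,  20,  25,  30,  35,  40,  45,  50,  55,  60,
        65,  70,  75,  80,  85,  90,  95, 100, 105, 110, 115, 120, 125,
       130, 135, 140, 145, 150, 155]))
rim [ 424.2 -106.8  159.   147.2  130.7] 2780 142.8418966030663
[[251 227   3   4  11]
 [322 227   3   4   9]] [[252.09090909 228.63636364]
 [323.11111111 228.66666667]]
[[ 436.67796827 -184.79277713   52.        ]]
[[ 499.68332943 -129.92960178   52.        ]]
(array([   1,   47, 4695, 8957, 1337,   58,   44,   57,   58,   51,   66,
         58,   62,   60,   64,   71,   82,   75,   71,   93,  440, 2847,
          0]), array([-10,  -5,   0,   5,  10,  15,  20,  25,  30,  35,  40,  45,  50,
        55,  60,  65,  70,  75,  80,  85,  90,  95, 100, 105]))
trafo [441.  216.8  54.   44.4  45.2] [439.51567348 218.31230331  96.45361794]
```

View pics/wbox_c.png

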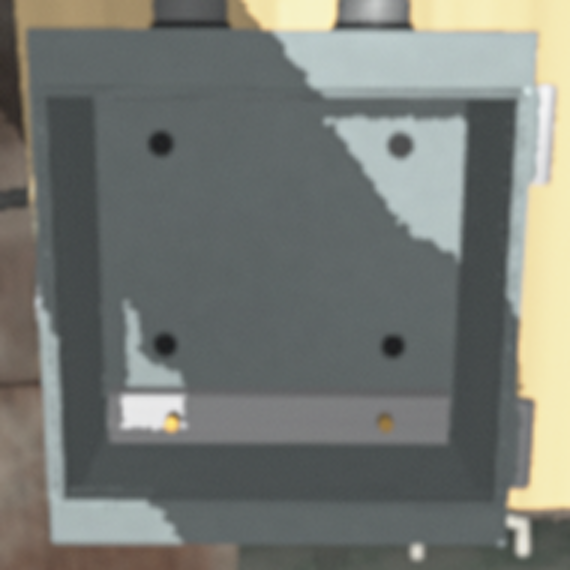

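View pics/wplate_c.png

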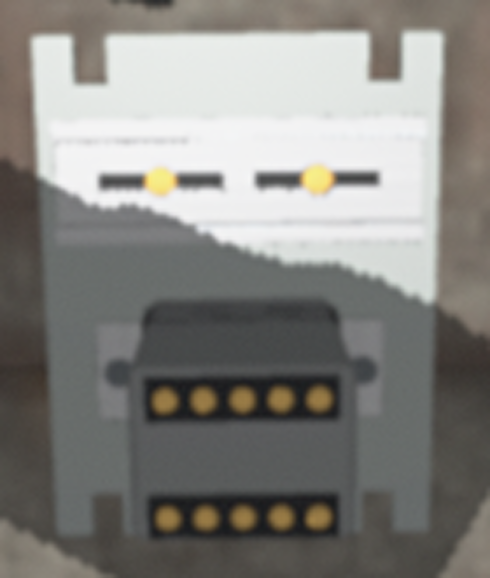

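Run:
```python
from h import *
d=dict(np.load("pics/wplate.npz"));c=dict(np.load("pics/wbox.npz"))
def px(l,k,o): return np.array(l,float)/k+np.array(o)-0.5+0.5/k
def yaw(v): return np.degrees(np.arctan2(v[1],v[0]))
P=cast(d,px([(32,36),(442,31),(428,531),(57,534)],3.5,(220,92)),4)[:,:2]
print(np.round(P,1),"centre",P.mean(0).round(1),"L",np.linalg.norm(P[0]-P[3]),np.linalg.norm(P[1]-P[2]),"W",np.linalg.norm(P[0]-P[1]),np.linalg.norm(P[2]-P[3]),"yaw",yaw(P[3]-P[0]),yaw(P[2]-P[1]),yaw(P[1]-P[0])-90,yaw(P[2]-P[3])-90)
for h in(132,):
    P=cast(c,px([(27,30),(538,32),(505,543),(52,545)],3,(195,88)),h)[:,:2]
    print(h,np.round(P,1),"centre",P.mean(0).round(1),"L",np.linalg.norm(P[0]-P[3]),np.linalg.norm(P[1]-P[2]),"W",np.linalg.norm(P[0]-P[1]),np.linalg.norm(P[2]-P[3]),"yaw",yaw(P[3]-P[0]),yaw(P[2]-P[1]),yaw(P[1]-P[0])-90,yaw(P[2]-P[3])-90)
# refine plate by mask
W=cloud(c);s=W[85:280,195:385]
import sys
for lo,hi in((126,136),(138,150)):
    t=s[(s[...,2]>lo)&(s[...,2]<hi)];print(lo,rectinfo(t),len(t))
# wall points at mid height? hidden; inner floor rows for check
```

```text
[[331.3 243.2]
 [413.2 326.2]
 [520.8 220.2]
 [438.7 137.4]] centre [426.  231.7] L 150.7300064758599 151.07578246138263 W 116.53690071076049 116.65723516063879 yaw -44.60857053468084 -44.5631069144083 -44.59945557535618 -44.7692684549673
132 [[ 316.9  -95. ]
 [ 429.     1.8]
 [ 533.7 -119.9]
 [ 422.3 -218. ]] centre [ 425.5 -107.8] L 161.9658260558943 160.61336972987877 W 148.14914774466308 148.41698906325638 yaw -49.38787224636347 -49.29639648677532 -49.16504386350164 -48.64323626147584
126 [ 425.8 -105.8  160.5  156.5  131.1] 6124
138 [ 424.5 -107.   138.9  128.    40.8] 2139
```

```bash
cat >> h.py <<'E'
PO=np.array([426.,231.7,0.]);PY=-44.65
BO=np.array([424.8,-107.2,26.]);BY=-49.1;PHI=18.
E
python3 - <<'E'
from h import *
from workcell import *
Rp=fr(PY)[0];p,T=tcp(PO,Rp,PHI)
open_gripper()
movep(p-T[:,2]*110,T)
print(movel(p,None,120,guard=15))
wait(.1)
s=read_state();print(s["time"],s["eef_pos"]-p,s["ft_force"])
clamp();wait(.3)
s=read_state();print(s["time"],s["eef_pos"]-p,s["ft_force"],s["torque"],s["finger_gap"])
np.savez("grasp.npz",p=s["eef_pos"],T=s["tool_rot"],pc=p,Tc=T)
for n in("scene","wrist"):
    c=camera(n);cv2.imwrite(f"pics/{n}_g.png",c["image"])
E
python3 -c "
import cv2,numpy as np
a=cv2.resize(cv2.imread('pics/scene_g.png')[120:260,150:330],(500,389));b=cv2.imread('pics/wrist_g.png');b=cv2.resize(b,(300,225));o=np.zeros((389,800,3),np.uint8);o[:,:500]=a;o[:225,500:]=b;cv2.imwrite('pics/g1.png',o)"
```

```text
False
6.8833 [ 0.47675385 -0.01571402  0.57795115] [ 0.15352162 -0.67432253  0.06785311]
7.5833 [0.43207312 0.09103603 0.4945383 ] [ 0.59790782 -0.41142301  7.93358161] [-0.08253648  0.05512028 -0.05950536] 53.571206259128736
```

View pics/g1.png

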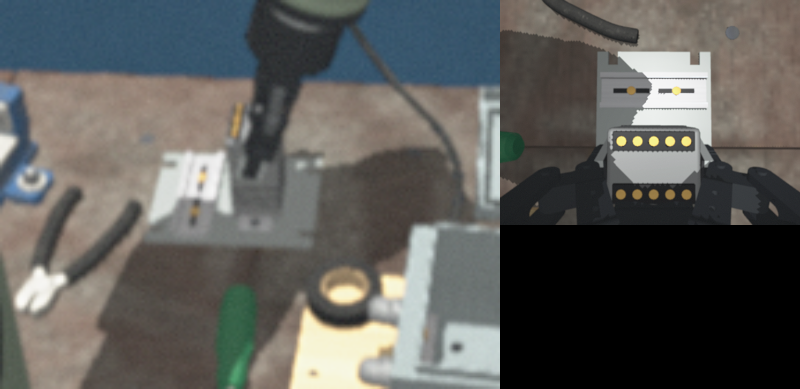

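The pads hold the transformer squarely, with a gap of 53.6. The wrist view shows the rail end straight ahead. Next I'll lift and carry.

```bash
cat >> h.py <<'E'
def held(tilt,bx,bz,dy=0.,yaw=None):
    """TCP pose with bare_end at box (bx,dy,bz), plate tilted"""
    y=BY if yaw is None else yaw
    R=fr(y,tilt)[0];o=BO+fr(BY)[0]@np.array([bx,dy,bz])+R@np.array([75,0,0])
    return tcp(o,R,PHI)
E
python3 - <<'E'
from h import *
from workcell import *
p,T=tcp(PO+[0,0,190],fr(PY)[0],PHI)
movel(p,None,180)
p,T=held(30,-56,165)
try: movel(p,T,220);print("lin")
except PlanningError as e: print(e); movep(p,T)
wait(.3)
s=read_state();print(s["time"],s["eef_pos"]-p,s["ft_force"],s["torque"],s["finger_gap"],s["qpos"].round(2))
for n in("scene","wrist","top"):
    c=camera(n);cv2.imwrite(f"pics/{n}_h.png",c["image"]);np.savez(f"pics/{n}_h.npz",**c)
a=cv2.imread("pics/scene_h.png")[100:320,200:420];b=cv2.imread("pics/wrist_h.png");t=cv2.imread("pics/top_h.png")[110:310,210:410]
o=np.zeros((600,800,3),np.uint8);o[:400,:400]=cv2.resize(a,(400,400));o[:400,400:]=cv2.resize(t,(400,400));o[400:,:267]=cv2.resize(b,(267,200))
cv2.imwrite("pics/h1.png",o)
E
```

```text
lin
10.8333 [ 0.01830357  0.12372122 -0.05326267] [ 0.39694868  0.46958483 -5.93450263] [0.41066514 0.36419756 0.05787425] 53.31626515819184 [-0.9   0.08  0.96  2.16  0.12  0.8   0.69]
```

View pics/h1.png

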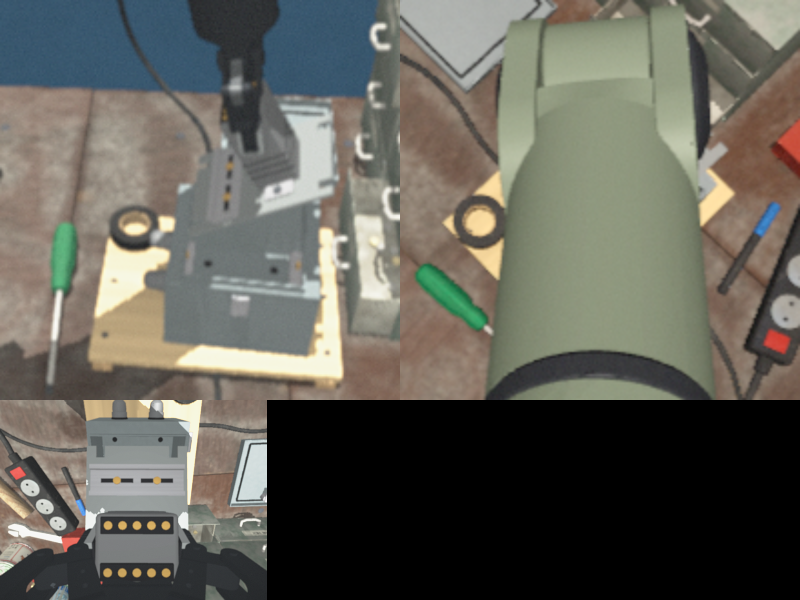

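View pics/wrist_h.png

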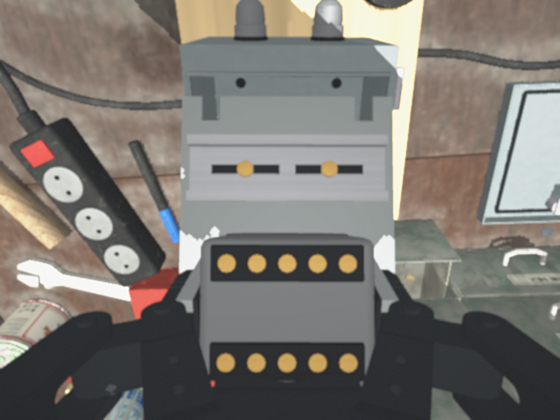

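```bash
cat >> h.py <<'E'
def proj(c,P):
    T=np.asarray(c["cam_to_world"]);q=(np.atleast_2d(P)-T[:3,3])@T[:3,:3]
    return np.stack([c["cx"]+c["fx"]*q[:,0]/-q[:,2],c["cy"]-c["fy"]*q[:,1]/-q[:,2]],-1)
def overlay(c,tilt,bx,bz,fn,dy=0,crop=None,k=1):
    R=fr(BY,tilt)[0];B=fr(BY)[0];o=BO+B@np.array([bx,dy,bz])+R@np.array([75,0,0])
    pl=[(-75,s*58,4) for s in(-1,1)]+[(-61.5,s*42+d,4) for s in(-1,1) for d in(-5,5)]+[(-52,s*53,11.5) for s in(-1,1)]+[(75,s*58,4) for s in(-1,1)]
    bo=[(x,y,116) for x in(-61.5,61.5) for y in(-67,67)]+[(-80.5,s*74,104) for s in(-1,1)]+[(sx*66.5,sy*42,26) for sx in(-1,1) for sy in(-1,1)]
    im=c["image"].copy()
    a,b,e,f=crop or (0,0,560,420)
    im=cv2.resize(im[b:f,a:e],None,fx=k,fy=k,interpolation=cv2.INTER_CUBIC)
    for pts,col in((o+np.array(pl,float)@R.T,(0,0,255)),(BO+np.array(bo,float)@B.T,(0,255,0))):
        for u,v in proj(c,pts): cv2.drawMarker(im,(int(round((u+.5-a)*k)),int(round((v+.5-b)*k))),col,cv2.MARKER_CROSS,9,1)
    cv2.imwrite(fn,im)
E
python3 - <<'E'
from h import *
c=dict(np.load("pics/wrist_h.npz"));overlay(c,30,-56,165,"pics/ov1.png",crop=(165,20,415,230),k=3.2)
E
```

```text
(no output)
```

View pics/ov1.png

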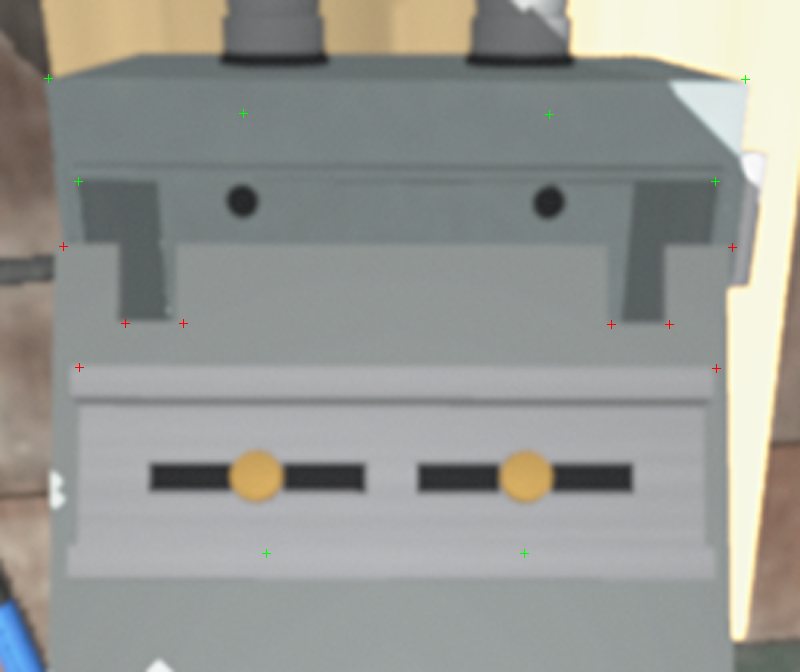

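The overlay shows the box fitting within about 0.3 mm. The held plate sits about 1 mm towards -y of nominal (observed edges at 54 and 733, notch ends at row 321, predicted 324). I'll correct by +1.2 mm in y and insert with force guards.

```bash
cat >> h.py <<'E'
def go(tilt,bx,bz,dy,sp,guard=12):
    from workcell import movel,read_state
    p,T=held(tilt,bx,bz,dy)
    g=movel(p,T,sp,guard=guard);s=read_state()
    print((tilt,bx,bz),"STOP" if g else "ok",round(float(s["time"]),2),(s["eef_pos"]-p).round(1),s["ft_force"].round(1))
    return g
E
python3 - <<'E'
from h import *
from workcell import *
ok=True
for a in((30,-56,120,100),(30,-57,75,80),(30,-73.5,75,50)):
    if go(*a[:3],1.2,a[3]): ok=False;break
wait(.2)
c=camera("wrist");np.savez("pics/wrist_i.npz",**c)
overlay(c,30,-73.5,75,"pics/ov2.png",dy=0,crop=(165,20,415,230),k=3.2)
cv2.imwrite("pics/scene_i.png",cv2.resize(camera("scene")["image"][100:320,200:420],(600,600)))
E
```

```text
(30, -56, 120) ok 11.58 [ 0.2 -0.3  0.4] [ 0.3 -1.1 -7.3]
(30, -57, 75) ok 12.3 [ 0.3 -0.1  0.4] [-0.6 -0.  -7.5]
(30, -73.5, 75) ok 12.78 [0.3 0.3 0.3] [-0.4 -0.1 -7.1]
```

View pics/ov2.png

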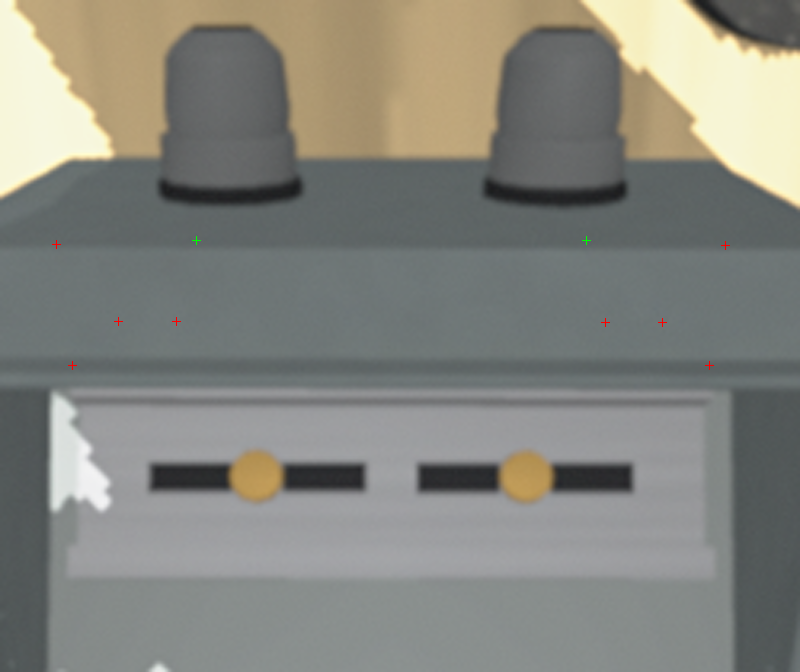

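View pics/scene_i.png

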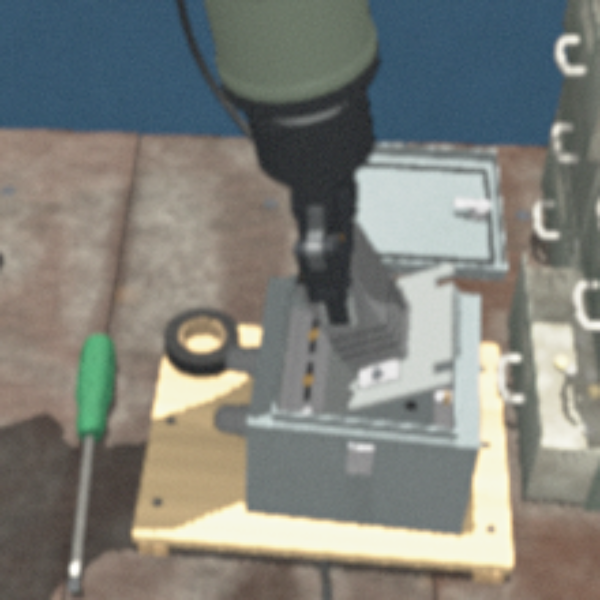

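The bare end is under the gland-end flange, and the rail screws sit at the same wrist pixels as before, so nothing has slipped. Next I'll lower and swing.

Run:
```python
from h import *
from workcell import *
for a in((30,-73.7,30,50),(27,-74,30,40),(22,-74.3,30,40),(15,-74.6,30,50),(8,-74.8,30,50),(0,-75,30,50)):
    if go(*a[:3],1.2,a[3]): break
wait(.2)
c=camera("wrist");np.savez("pics/wrist_j.npz",**c)
overlay(c,0,-75,30,"pics/ov3.png",dy=0,crop=(165,0,415,210),k=3.2)
im=camera("scene");np.savez("pics/scene_j.npz",**im);cv2.imwrite("pics/scene_j.png",cv2.resize(im["image"][150:320,240:410],(600,600)))
im=camera("top");cv2.imwrite("pics/top_j.png",cv2.resize(im["image"][130:270,250:390],(600,600)))
```

```text
(30, -73.7, 30) ok 14.13 [ 0.2 -0.   0.2] [ 0.8 -0.6 -7.9]
(27, -74, 30) ok 14.42 [ 0.3 -0.5  0.2] [-0.6  0.4 -6.7]
(22, -74.3, 30) ok 14.79 [-0.3 -0.3 -0.1] [-0.2 -0.8 -7. ]
(15, -74.6, 30) ok 15.19 [-0.5 -0.1 -0.2] [-0.2  1.  -6.6]
(8, -74.8, 30) ok 15.59 [-0.5  0.3 -0.2] [-0.5  0.8 -7.3]
(0, -75, 30) ok 16.03 [-0.5  0.4 -0. ] [-0.6  0.  -7.4]
```

View pics/ov3.png

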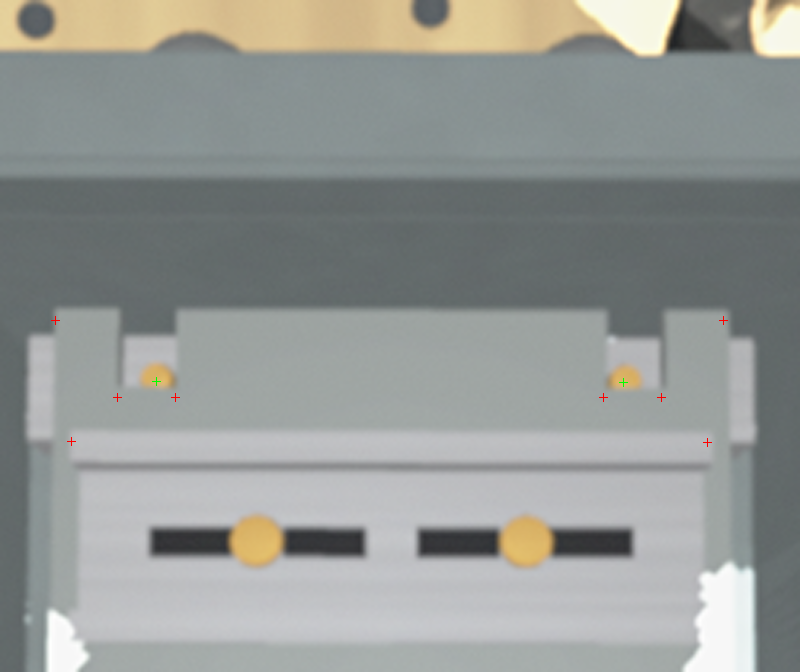

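View pics/scene_j.png

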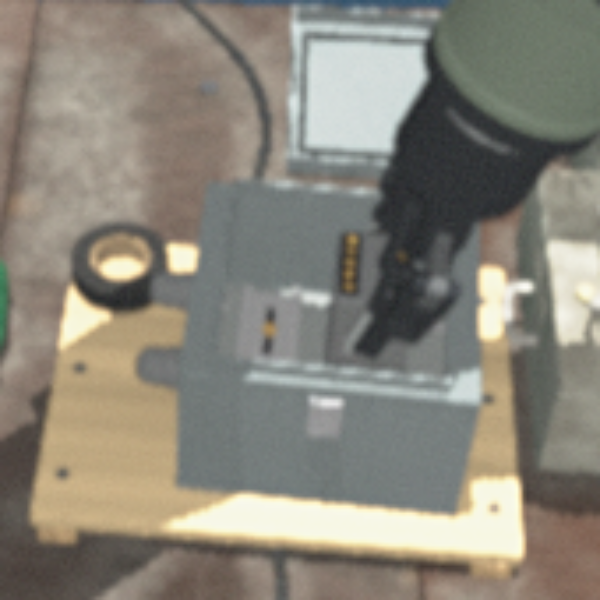

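View pics/top_j.png

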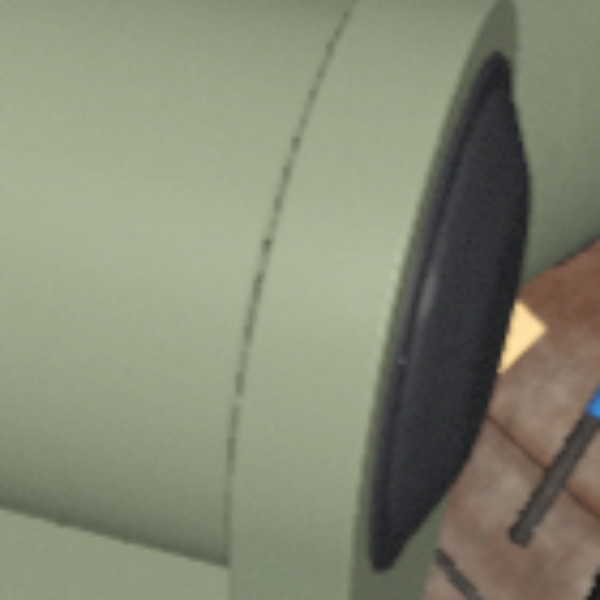

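The wrist view shows both gland-end studs (157,378) and (625,378) inside the open notches, matching the predicted stud positions. The plate appears about 10 rows off nominal, so I'll get its actual pose by PnP from the visible corners.

Run:
```python
from h import *
from workcell import read_state
s=read_state();p,T=held(0,-75,30,1.2)
print("eef err",(s["eef_pos"]-p).round(2),"rot err deg",np.degrees(Ro.from_matrix(T.T@s["tool_rot"]).as_rotvec()).round(2))
c=dict(np.load("pics/wrist_j.npz"))
obs=[(54,309),(729,309),(121,387),(177,387),(607,387),(664,387),(70,431),(714,431),(67,643),(714,643)]
mod=[(-75,-58,4),(-75,58,4),(-61.5,-47,4),(-61.5,-37,4),(-61.5,37,4),(-61.5,47,4),(-52,-53,11.5),(-52,53,11.5),(-17,-53,11.5),(-17,53,11.5)]
uv=np.array(obs,float)/3.2+[165,0]-.5+.5/3.2
K=np.array([[c["fx"],0,c["cx"]],[0,c["fy"],c["cy"]],[0,0,1]],float)
def solve(idx):
    ok,rv,tv=cv2.solvePnP(np.array(mod,float)[idx],uv[idx],K,None)
    e=cv2.projectPoints(np.array(mod,float)[idx],rv,tv,K,None)[0][:,0]-uv[idx]
    Rc=cv2.Rodrigues(rv)[0];F=np.diag([1,-1,-1.]);C=c["cam_to_world"]
    Rw=C[:3,:3]@F@Rc;ow=C[:3,:3]@F@tv[:,0]+C[:3,3]
    B=fr(BY)[0];Rb=B.T@Rw
    print("plate origin in box",(B.T@(ow-BO)).round(2),"rpy",Ro.from_matrix(Rb).as_euler('xyz',degrees=True).round(2),"res",np.abs(e).max().round(2))
    for q in((-75,0,0),(75,0,0),(22,0,94)): print("  ",q,(B.T@(ow-BO)+Rb@np.array(q)).round(2))
solve(list(range(10)));solve(list(range(8)));solve(list(range(6)))
st=np.array([(157.5,378),(625.5,378.5)])/3.2+[165,0]-.5+.5/3.2
B=fr(BY)[0];print("studs in box",((cast(c,st,52)-BO)@B).round(2))
```

```text
eef err [0.01 0.32 0.32] rot err deg [-0.04  0.01 -0.03]
plate origin in box [-1.2   0.51 31.59] rpy [ 0.24  0.1  -0.01] res 0.92
   (-75, 0, 0) [-76.2    0.53  31.72]
   (75, 0, 0) [73.8   0.49 31.47]
   (22, 0, 94) [2.0960e+01 1.0000e-01 1.2556e+02]
plate origin in box [-1.23  0.77 31.52] rpy [-0.28  0.1   0.15] res 0.83
   (-75, 0, 0) [-76.23   0.58  31.65]
   (75, 0, 0) [73.77  0.97 31.4 ]
   (22, 0, 94) [ 20.92   1.29 125.49]
plate origin in box [-1.86  0.85 26.16] rpy [-0.49  4.29  0.18] res 0.44
   (-75, 0, 0) [-76.65   0.61  31.76]
   (75, 0, 0) [72.93  1.09 20.55]
   (22, 0, 94) [ 27.1    1.74 118.25]
studs in box [[-66.99 -41.59  26.  ]
 [-67.    42.59  26.  ]]
```

Relative to the studs in the same picture, the plate is level and centred in y, and 0.7 mm too far towards -x. I'll shift it +0.8 mm and lower gently under guard.

Run:
```python
from h import *
from workcell import *
go(0,-74.2,30,1.2,30)
g=go(0,-74.2,18.5,1.2,30,guard=8)
if not g: g=go(0,-74.2,11,1.2,10,guard=5)
wait(.2);s=read_state();print(s["eef_pos"],s["ft_force"],s["torque"],"TCP-bz:",16+ (s["eef_pos"]-held(0,-74.2,16,1.2)[0])[2])
c=camera("wrist");np.savez("pics/wrist_k.npz",**c)
overlay(c,0,-74.2,16,"pics/ov4.png",dy=0,crop=(165,0,415,210),k=3.2)
cv2.imwrite("pics/scene_k.png",cv2.resize(camera("scene")["image"][150:320,240:410],(600,600),interpolation=cv2.INTER_CUBIC))
```

```text
(0, -74.2, 30) ok 16.63 [ 0.  -0.1  0. ] [ 0.9 -0.4 -6.5]
(0, -74.2, 18.5) ok 17.17 [-0.1 -0.  -0.1] [ 0.3 -1.  -5.9]
(0, -74.2, 11) STOP 17.56 [ 0.1 -0.   5.5] [-0.3 -0.2  8.3]
[ 436.98259457 -119.32225998   94.69959048] [-0.60726803 -0.18703849  8.8120174 ] [ 0.15813194 -0.04768699 -0.01121434] TCP-bz: 16.484347336078415
```

View pics/ov4.png

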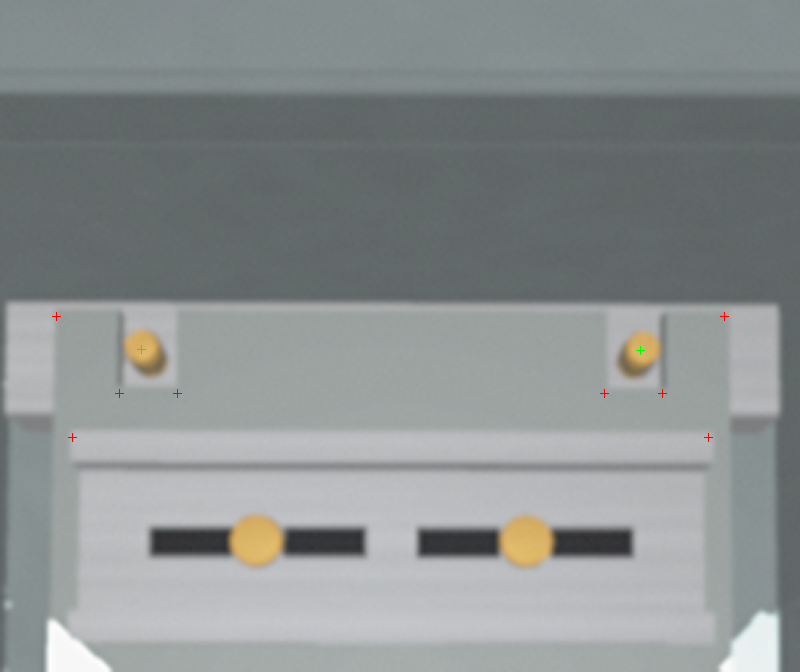

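View pics/scene_k.png

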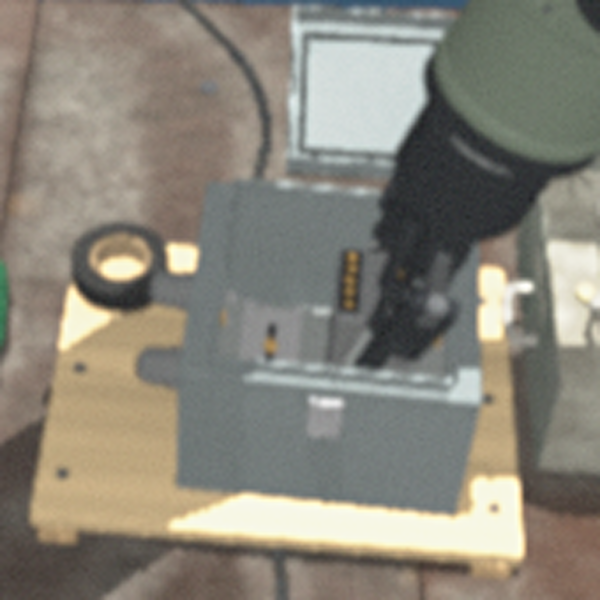

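The gland-end studs (142,348) and (641,349) stand in their notches, and contact came at seat height (bare-end z 16.5 nominal). I'll release, back out along the tool axis and look.

Run:
```python
from h import *
from workcell import *
open_gripper();wait(.3)
s=read_state();print(s["time"],s["ft_force"],s["finger_gap"]);p=s["eef_pos"];T=s["tool_rot"]
print(movel(p-T[:,2]*130,None,120,guard=15))
T2=fr(-49.1,0,1)[1]; q=np.array([424.8,-107.2,330])+T2[:,1]*-5
try: movel(q,T2,200)
except PlanningError as e: print(e);movep(q,T2)
wait(.3)
for n in("wrist","scene","top"):
    c=camera(n);np.savez(f"pics/{n}_z.npz",**c);cv2.imwrite(f"pics/{n}_z.png",c["image"])
c=dict(np.load("pics/wrist_z.npz"));overlay(c,0,-75,16,"pics/ov5.png",crop=(195,88,385,278),k=3.15)
cv2.imwrite("pics/scene_zc.png",cv2.resize(cv2.imread("pics/scene_z.png")[150:320,240:410],(600,600),interpolation=cv2.INTER_CUBIC))
print(read_state()["time"],read_state()["ft_force"])
```

```text
18.5833 [ 0.13908497 -0.23120905 -0.6208018 ] 85.78019103860149
False
21.0583 [-0.84849123  0.47134472 -0.97020228]
```

View pics/ov5.png

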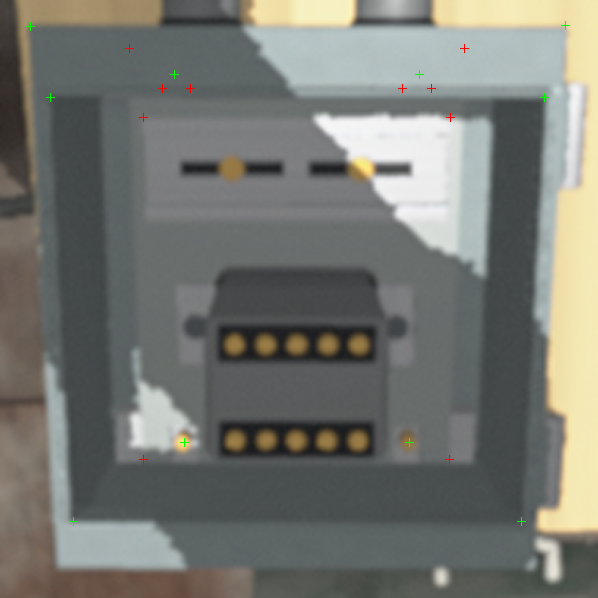

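View pics/scene_zc.png

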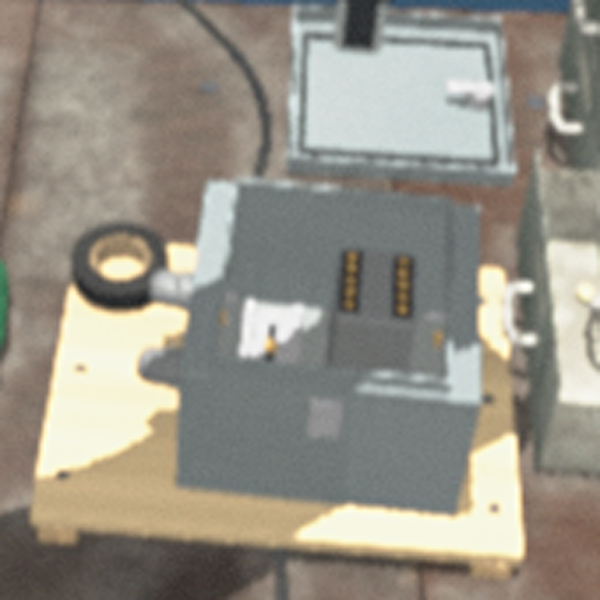

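View pics/wrist_z.png

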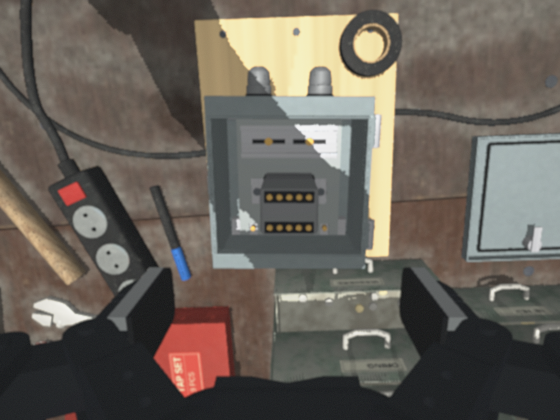

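The retreat view shows the far studs at (184,442) and (408,442) in the overlay, standing clear in the plate's notches where predicted. I'll check height, level and centre from depth, and confirm the tools haven't moved.

Run:
```python
from h import *
c=dict(np.load("pics/wrist_z.npz"));W=cloud(c);B=fr(BY)[0]
b=((W[88:278,195:385].reshape(-1,3))-BO)@B
t=b[(b[:,2]>100)&(b[:,2]<120)&(abs(b[:,0]-22)<35)&(abs(b[:,1])<40)]
print("trafo top (expect 22,0,110)",rectinfo(t),np.median(t,0).round(1),len(t))
for nm,m in(("plate strip rail side",(b[:,0]>-14)&(b[:,0]<-4)&(abs(b[:,1])<50)),("far strip",(b[:,0]>48)&(b[:,0]<58)&(abs(b[:,1])>30)&(abs(b[:,1])<52)),("rail",(b[:,0]>-47)&(b[:,0]<-22)&(abs(b[:,1])<50))):
    q=b[m&(b[:,2]>5)&(b[:,2]<45)];print(nm,np.median(q,0).round(1),len(q))
a0=cv2.imread("pics/top0.png");a1=cv2.imread("pics/top_z.png");s0=cv2.imread("pics/scene0.png");s1=cv2.imread("pics/scene_z.png")
w0=cv2.imread("pics/wbox.png");w1=cv2.imread("pics/wrist_z.png")
g=lambda i:cv2.cvtColor(i,cv2.COLOR_BGR2GRAY).astype(np.float32)
for nm,A,C,(x,y,X,Y) in(("pliers",s0,s1,(150,180,205,235)),("tape scene",s0,s1,(255,208,292,240)),("marker wrist",w0,w1,(140,175,200,290)),("tape wrist",w0,w1,(330,5,410,85)),("marker scene",s0,s1,(330,325,412,348))):
    print(nm,np.round(cv2.phaseCorrelate(g(A[y:Y,x:X]),g(C[y:Y,x:X])),2) if 0 else cv2.phaseCorrelate(g(A[y:Y,x:X]),g(C[y:Y,x:X])))
```

```text
trafo top (expect 22,0,110) [21.1 -0.2 53.8 43.1 89.9] [ 19.9   0.2 112.5] 2711
plate strip rail side [-9.3 -0.6 21.8] 774
far strip [52.9 34.5 21.8] 248
rail [-34.1  -0.6  23.2] 2062
pliers ((0.027302522233085824, 0.051146259774689895), 0.7954807085461086)
tape scene ((-0.15789418653992016, -0.0869286298799743), 0.989991157501936)
marker wrist ((0.5869103109956022, -0.32749756095180516), 0.9917575952741835)
tape wrist ((0.6231824497953866, -1.244042779392096), 1.3004490447044372)
marker scene ((0.018682229544857876, 0.00024595050958708953), 1.0118860761324564)
```

```bash
python3 -c "
from workcell import *
print(finish_job(),read_state()['time'])"
```

```text
the job is handed in; nothing more can be done
the job is handed in; nothing more can be done
```

The plate is lying in the box with its rail at the gland end, and I handed the job in at about 21 s; `finish_job()` gives no verdict.

**What I did:** I gripped the transformer across its 54 mm width with the tool pitched 18°, because a grip square to the plate could not be reached at the insertion tilt. I fed the bare end under the gland-end flange at 30°, lowered it, and swung it flat above the studs. Using the wrist view I corrected it by +1.2 mm in y and +0.8 mm in x, then set it down under a force guard. The guard stopped it at seat height after a change of about 15 N; nothing else triggered a guard. I then let go and backed clear.

**Last checks:**
- **Studs:** both gland-end studs were seen in their notches just before release. Both far-end studs were seen standing in theirs afterwards.
- **Level and centre:** the plate's top face read 21.8 mm both beside the rail and near the transformer end, so it is level. The transformer's outline was centred at (21.1, -0.2) mm against the expected (22, 0), and square to the box.
- **Tools:** the pliers, tape and marker showed no movement in the scene camera (under 0.2 px).

**Checks that disagreed:**
- **Height:** depth heights read about 2 mm high: plate 21.8 mm against 20, transformer top 112.5 mm against 110. The transformer top read 2.5 mm high on the bench too, so I took this as camera bias. The height was therefore not confirmed to better than about 1 mm.
- **Position fit:** one fit of the plate's pose, using only six points in one plane, gave a 4° pitch. I discarded it because the fits with more points gave 0.1°.

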